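# Spring-tip hardness reading on a sloping sample

### The arm

A 6-joint arm with a two-finger parallel gripper is mounted at the origin on a cart in front of the work surface, level with it; the furniture and walls round the work are solid. World frame = base frame: x ahead of the robot, y to its left, z up, the work surface at z = 0. Lengths are in mm, angles in degrees, forces in N, time in s.
With the tool pointing down it reaches from about 275 to 775 mm from the base axis. Payload 14.6 kg.
Tool frame: the origin (TCP) lies midway between the tips of the shut fingers; the grasp point (between the pads) lies 19 mm behind it; z points along the fingers, y is the line along which they close (so a half turn about z gives the same grasp; the last joint's range is limited). The gripper opens to 85 mm and grips with 20 to 120 N. Pads are 22 mm wide; open, the fingers measure 114 mm over their backs; the gripper's body (76 mm by 85 mm) begins 54 mm behind the grasp point. The pads swing forward as they close: fully open they stand 13 mm farther back than shut.
Start: joints at [-85.674, 15.075, -2.767, 72.158, 0, 81.102], TCP at [120.09, -511.084, 231.278] pointing down, gripper open.
Joint ranges: [-151.79, 151.79], [-50.71, 97.33], [-67.44, 78.34], [-121.81, 120.89], [-77.56, 73.72], [-180, 180]. Speed limits (degrees/s): [108.29, 108.29, 147.25, 159.86, 180, 180].

### API

Orientations are given as a 3x3 rotation matrix whose columns are the frame's x, y, z axes.
In Python, from workcell import * gives the robot as it stands. Calls block until the motion is done:
- goto(position, orientation): joint-space move of the TCP to a pose.
- move_l(position, frame=None, velocity=150): straight line of the TCP; frame=None keeps the orientation; velocity is the mean speed in mm/s.
- move_j(angles): joint-space move.
- set_gripper(opening, newtons=None): finger opening in mm; newtons is the grip in N (None keeps the last); returns when the fingers have stopped.
- wait(seconds).
- inverse_kinematics(position, orientation): joint angles nearest the present ones, or None.
- observe(): the state.
- get_image(name): name is "side" or "top" or "wrist"; returns the picture (400x640x3 uint8, red, green, blue); there is no depth.
- camera_info(name): a dict with "mtx" (3x3 intrinsics, pixels), "rvec" (rotation vector, rad) and "tvec" (3), from world to camera coordinates, as OpenCV has them; the wrist camera has in their place "hand_eye" (4x4, takes a point from camera to tool coordinates, whose origin is the TCP and whose axes are the flange's). Camera axes: x right, y down, z forward; pixel columns grow to the right and rows downward; lengths in mm; the calibration is good to about 2 mm. A picture is of the moment at which its call begins: read the wrist's pose just before it. camera_info takes no time and is no camera call.
A pose or a line that the arm cannot do raises Unreachable and nothing moves.
- hand_in(): hands the job in; it is judged then, once.
The state is a dict: "t": time; "q": joint angles; "qvel": joint speeds; "joint_efforts": joint torques, N m; "position": TCP position; "tool_rot": TCP orientation; "ft_force": force on the tool from outside, world axes, zero at the start; "moment": the same for the moment, N m; "gripper_width": finger opening in mm; "gripper_force": force on a finger pad.
Only numpy, scipy, OpenCV 4.12 (cv2) and the standard library are available. Lean on these libraries where they do the work, as an engineer would, in place of code of your own. Each camera call takes 0.05 s, during which the arm holds its last target. There are 200 camera calls.

### The job

Take the spring-tip hardness tester out of its round holder by its black square grip; first prove it on the check block, tip inside the black ring and tester upright, with the sprung tip pushed about halfway in, for a good two seconds. Then take the reading: set the tip inside the red ring on the sloping sample, the tester square to that sloping face, sprung tip again about halfway in, and finish while still holding it there steadily; do not let go of it or put it down. Press lightly, never hard, and leave the blue-ringed sample, the petri dish, the vial and the dropper bottle alone.

Things in the scene. Friction and masses are not known exactly. Their poses are not given: they have to be found in the camera images.
- tester: Hardness tester, 0.16 kg, loose. Origin: end of its sprung tip when out; z up its axis. From there: steel tip 10 mm wide, nose from z = 16 mm, 22 mm aluminium stem to 55, 34 mm collar to 61, black square grip 28 x 28 mm (flats across x and y) to 127 (grasp at z = 95), cap to 136. Starts upright in the holder, hung by its collar, tip 10 mm above the bench. Lift 60 mm to clear.
- plunger (a joint): How far the sprung tip is pushed into the tester: 0 fully out, 0.012 m fully in (then it is rigid). Spring: about 1 N to begin moving, then 350 N/m, so about 3.2 N at halfway (6 mm). It springs out again by itself.
- tip (a point): The end face of the sprung tip, on the tester's axis; moves with the plunger. Axes as the tester's.
- holder: The tester's holder, fixed: an upright grey tube 60 mm outside, 26 mm bore, on a dark 76 mm flange; its top is 65 mm above the bench. Origin: centre of its underside, z up.
- check_spot (a point): Centre of the black ring (16 mm inside, 22 mm outside diameter) on the flat, level white top of the round steel check block (62 mm diameter, fixed), 24 mm above the bench; z is the outward normal (up).
- red_spot (a point): Centre of the red ring (16 mm inside, 22 mm outside diameter) on the grey sample plate of the sloping stand. z: outward normal of the face, 22 degrees off vertical; x up the slope, y across it. The plate is 72 x 58 mm (x, y); two steel clips, up to 6 mm proud, hold it from y = +-24 mm outward.
- red_stand: The fixed aluminium stand under the red-ringed sample: base 110 x 90 mm, about 70 mm high in all; origin at the centre of its underside, z up; the slope rises towards its +x, the face leans towards its -x. The red spot is about 54.6 mm above the bench.
- blue_stand: An identical fixed stand whose sample has a blue ring; to be left alone.
- petri_dish: Small clear petri dish, 61 mm diameter, 14 mm high, loose; leave alone. Origin: centre of its underside.
- vial: White sample vial with a blue cap, 30 mm diameter, 52 mm high, loose; leave alone. Origin: centre of its underside.
- dropper: Brown dropper bottle with a black bulb, 30 mm diameter, 96 mm high, loose; leave alone. Origin: centre of its underside.
- check_block: The round steel check block itself, 62 mm diameter, 24 mm high, fixed; origin at the centre of its underside, z up.

How it is judged:
By the outcome, as a careful person would: the job done as asked, in the order asked, and still so for the second after the job is handed in, while the arm keeps its last pose, push and grip.
It also fails if it takes over 42 s, if anything falls off the work surface, if the arm or the gripper's body presses on something with over 40 N, if the wrist force passes 120 N, or if a joint passes its speed limit or range.

## Working session

There is one attempt and no reset: what is moved stays moved. The work goes in short steps, each a Python script; the robot and the scene stay as the last script left them, time stands still between calls to the robot, and variables do not carry over. Pictures are saved under pics/ and viewed, at most 13 in all, crops included, and the job is handed in when it is done.

```bash
mkdir -p pics; ls
python3 - <<'E'
from workcell import *
import cv2
for n in ("top","side"):
    cv2.imwrite(f"pics/{n}0.png",get_image(n)[:,:,::-1]); print(n,camera_info(n))
print(camera_info("wrist")); s=observe(); print(s)
E
```

```text
pics
top {'mtx': array([[395.41126273,   0.        , 323.44059195],
       [  0.        , 395.41126273, 204.11576454],
       [  0.        ,   0.        ,   1.        ]]), 'rvec': array([ 2.21400624, -2.15777878,  0.10025616]), 'tvec': array([ 63.49019015, 523.79919645, 999.48285007])}
side {'mtx': array([[505.33785765,   0.        , 324.8547922 ],
       [  0.        , 505.33785765, 196.34862744],
       [  0.        ,   0.        ,   1.        ]]), 'rvec': array([ 0.57941094, -2.64605427,  1.18636368]), 'tvec': array([ 515.30529008,  145.60418843, 1146.47367086])}
{'mtx': array([[322.06766551,   0.        , 328.29040038],
       [  0.        , 322.06766551, 198.17792767],
       [  0.        ,   0.        ,   1.        ]]), 'hand_eye': array([[ 1.09119107e-03, -9.63836979e-01, -2.66490313e-01,
         6.74710532e+01],
       [ 9.99999403e-01,  1.06647171e-03,  2.37477847e-04,
        -2.01106751e-01],
       [ 5.53144494e-05, -2.66490413e-01,  9.63837567e-01,
        -1.41636301e+02],
       [ 0.00000000e+00,  0.00000000e+00,  0.00000000e+00,
         1.00000000e+00]])}
{'t': 0.1, 'q': array([-8.56758464e+01,  1.50951839e+01, -2.79849049e+00,  7.21580212e+01,
       -7.52666653e-04,  8.11030472e+01]), 'qvel': array([ 0.02608286, -0.01650998,  0.18628394,  0.02730016,  0.03796906,
       -0.10701621]), 'joint_efforts': array([ 4.43775934e-03, -6.38579750e+01,  3.85063541e+01,  9.94917151e-03,
       -6.01138186e-05, -1.80609601e-05]), 'position': array([ 120.05561523, -510.84990139,  230.89189444]), 'tool_rot': array([[ 9.73494721e-01,  2.28709468e-01, -8.11285281e-05],
       [ 2.28709447e-01, -9.73494315e-01,  8.98698852e-04],
       [ 1.26562775e-04, -8.93433449e-04, -9.99999593e-01]]), 'ft_force': array([0.34969995, 0.00079725, 0.25384931]), 'moment': array([0.03629758, 0.02626848, 0.00393365]), 'gripper_force': 0.0, 'gripper_width': 85.14745917853963}
```

View pics/top0.png

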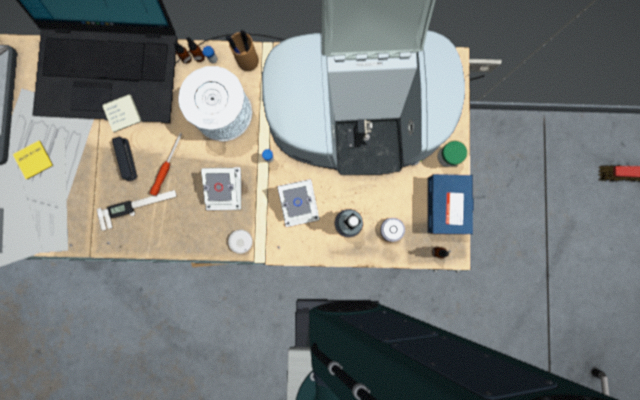

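View pics/side0.png

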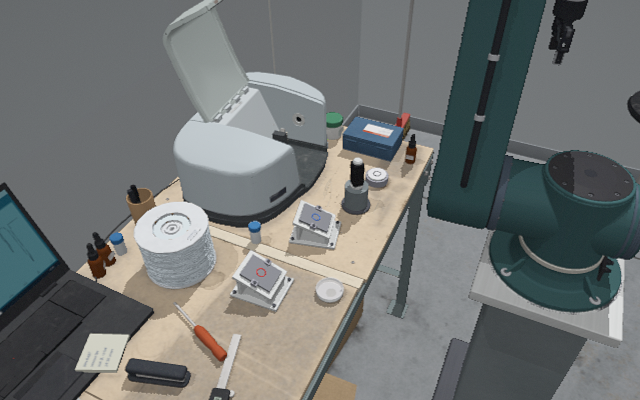

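The top view shows the tester at (348,222), the check block at (392,230), the red stand at (221,188), the blue stand at (297,202), the petri dish at (240,241), the vial at (267,155) and the dropper at (440,253). The side view agrees, with the tester at (357,185) and the red ring at (261,272).

```bash
cat > h.py <<'E'
from workcell import *
import numpy as np, cv2
def pose(name, s=None):
    c=camera_info(name)
    if name=="wrist":
        s=s or observe(); H=c["hand_eye"]; R=s["tool_rot"]
        return c["mtx"],R@H[:3,:3],s["position"]+R@H[:3,3]
    R=cv2.Rodrigues(c["rvec"])[0]
    return c["mtx"],R.T,-R.T@c["tvec"]
def ray(P,uv):
    K,R,o=P; d=R@np.linalg.inv(K)@np.array([uv[0],uv[1],1.]); return o,d/np.linalg.norm(d)
def onz(P,uv,z):
    o,d=ray(P,uv); return o+d*(z-o[2])/d[2]
def proj(P,X):
    K,R,o=P; p=K@(R.T@(np.asarray(X)-o)); return p[:2]/p[2]
def down(yaw):  # tool pointing down, x axis at yaw
    c,s=np.cos(np.radians(yaw)),np.sin(np.radians(yaw)); return np.array([[c,s,0],[s,-c,0],[0,0,-1.]])
E
python3 - <<'E'
from h import *
P=pose("top"); Q=pose("side")
print(P[2],Q[2])
for n,uv,z in [("tester",(351,219),146),("check",(392,230),24),("red",(219,187),54.6),("blue",(297,202),54.6),("petri",(240,241),14),("vial",(267,155),52),("drop",(440,253),90)]:
    print(n,onz(P,uv,z).round(1))
for n,uv,z in [("tester",(358,160),146),("check",(377,176),24),("red",(261,272),54.6),("blue",(317,217),54.6)]: print(n,onz(Q,uv,z).round(1))
for xy in [(500,-100),(300,-100)]: print(proj(P,[*xy,0]))
I=cv2.imread("pics/top0.png")
a=cv2.resize(I[150:260,190:300],None,fx=5,fy=5,interpolation=2)
cv2.imwrite("pics/c1.png",a)
E
```

```text
[ 440.27258956   87.72135178 1037.22108606] [140.39998164 903.96359525 874.23089813]
tester [479.9  15.3 146. ]
check [ 459.8 -100.4   24. ]
red [555.2 338.7  54.6]
blue [522.8 143.3  54.6]
petri [421.8 288.9  14. ]
vial [639.9 222.6  52. ]
drop [ 406.6 -203.6   90. ]
tester [474.6  13.  146. ]
check [458.5 -92.5  24. ]
red [556.7 341.   54.6]
blue [521.6 142.9  54.6]
[390.33933338 214.82373404]
[389.43956078 291.90391053]
```

View pics/c1.png

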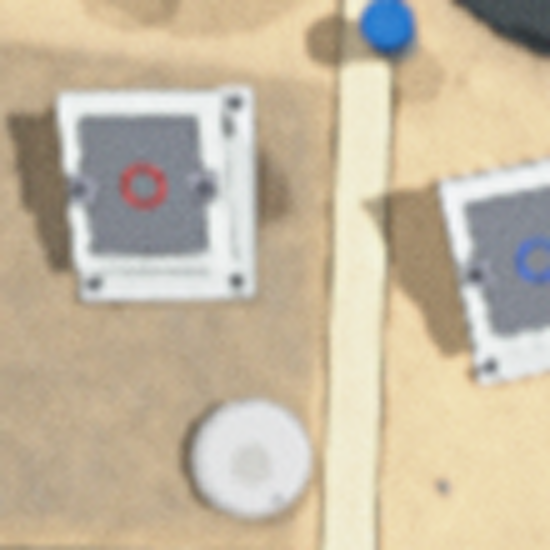

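The crop shows the red ring at about (219,187) in the full image. The clips sit left and right of it, so the slope runs along the image vertical (world x). Next I take a close look at the tester and check block.

Run:
```python
from h import *
goto([462,-38,235],down(180)); s=observe(); print(s["t"],s["q"].round(1),s["position"].round(1))
np.save("s1.npy",s,allow_pickle=True)
cv2.imwrite("pics/w1.png",get_image("wrist")[:,:,::-1])
```

```text
2.1917 [-14.9   9.  -10.3  70.7  -0.  -14.8] [462.  -38.6 235. ]
```

View pics/w1.png

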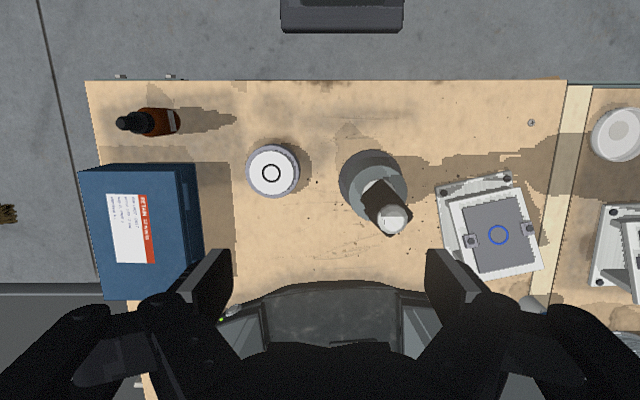

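The check ring is at (271,173), the tester cap at (391,218) and the holder at about (373,187). The dropper, blue box and blue stand all stand well clear of the work.

Run:
```python
from h import *
s=np.load("s1.npy",allow_pickle=True).item(); P=pose("wrist",s)
I=cv2.imread("pics/w1.png"); g=cv2.cvtColor(I,cv2.COLOR_BGR2GRAY)
r=g[158:190,255:288]; m=(r<110).astype(np.uint8); ys,xs=np.nonzero(m); uv=(xs.mean()+255,ys.mean()+158); print(len(xs),uv,onz(P,uv,24).round(1))
# check block outline
for z in (146,):
  print("cap",onz(P,(391,218),z).round(1))
cv2.imwrite("pics/c2.png",cv2.resize(I[140:250,325:425],None,fx=5,fy=5,interpolation=2))
```

```text
90 (np.float64(270.97777777777776), np.float64(172.72222222222223)) [ 462.7 -102.    24. ]
cap [473.9   9.1 146. ]
```

View pics/c2.png

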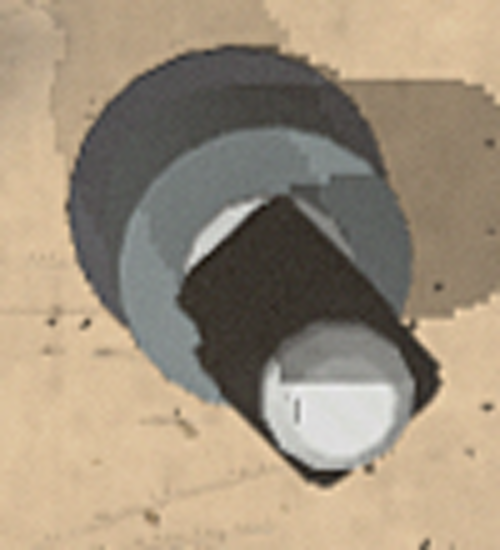

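Run:
```python
from h import *
s=np.load("s1.npy",allow_pickle=True).item(); P=pose("wrist",s)
f=lambda c,z: onz(P,(325+c[0]/5-.4,140+c[1]/5-.4),z)
print("cap",f((338,396),146).round(1),"holder",f((266,268),65).round(1))
for z,a,b in ((137,(440,380),(325,485)),(71,(285,195),(180,297))):
    a,b=f(a,z),f(b,z); d=b-a; print(a.round(1),b.round(1),np.linalg.norm(d),np.degrees(np.arctan2(d[1],d[0])))
```

```text
cap [474.6  10.1 146. ] holder [475.6  11.2  65. ]
[475.1  27.8 137. ] [492.7  10.6 137. ] 24.602966605977777 -44.15153777752161
[459.5  13.3  71. ] [480.   -6.5  71. ] 28.499409460295787 -43.996239623196786
```

Run:
```python
from h import *
R=down(136)
goto([475,10.7,185],R)
move_l([475,10.7,83],velocity=120)
s=observe(); print(s["t"],s["position"].round(1),s["ft_force"].round(2))
set_gripper(20,60); s=observe(); print(s["t"],s["position"].round(1),s["ft_force"].round(2),s["gripper_width"],s["gripper_force"])
move_l([475,10.7,163],velocity=150)
for i in range(4):
    s=observe(); print(s["t"],s["position"].round(1),s["ft_force"].round(2),s["gripper_width"]); wait(.05)
np.save("s2.npy",s,allow_pickle=True)
cv2.imwrite("pics/w2.png",get_image("wrist")[:,:,::-1])
cv2.imwrite("pics/sd2.png",get_image("side")[:,:,::-1])
```

```text
4.0917 [475.4  10.6  83.6] [-0.82  0.34  0.25]
4.65 [475.1  10.7  83.3] [-0.86 -0.15  5.59] 27.52287369922364 58.70551943778992
5.3333 [474.6  10.7 162.2] [ 0.07 -0.39 -1.74] 27.614818944517978
5.3833 [474.4  10.8 162. ] [ 0.23 -1.04 -1.5 ] 27.59182697207108
5.4333 [474.4  10.8 161.9] [ 0.45 -1.11 -1.65] 27.374679209620925
5.4833 [474.4  10.8 162. ] [-0.4  -0.37 -1.23] 27.182696187773818
```

View pics/w2.png

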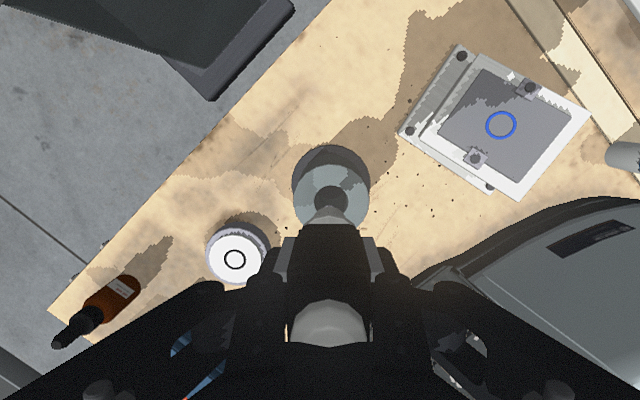

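The tester is held, with its grip between the pads and the stem pointing towards (331,205). The check ring is at (234,259). Next I check the tip position in this view.

Run:
```python
from h import *
s=np.load("s2.npy",allow_pickle=True).item(); P=pose("wrist",s)
I=cv2.imread("pics/w2.png"); g=cv2.cvtColor(I,cv2.COLOR_BGR2GRAY)
r=g[247:271,222:247]; ys,xs=np.nonzero(r<110); uv=(xs.mean()+222,ys.mean()+247); print(len(xs),uv,onz(P,uv,24).round(1))
R=s["tool_rot"]
for d in (76-3,76-3-16,73-55): print(d,proj(P,s["position"]+R@[0,0,d]).round(1), proj(P,s["position"]+R@[0,5,d]).round(1))
for z in (24,): print("holder",onz(P,(331,188),65))
cv2.imwrite("pics/c3.png",cv2.resize(I[140:270,260:400],None,fx=5,fy=4.5,interpolation=2))
```

```text
104 (np.float64(234.39423076923077), np.float64(258.96153846153845)) [ 462.6 -101.6   24. ]
73 [328.  209.6] [335.1 209.6]
57 [328. 217.] [335.7 217. ]
18 [327.9 240.6] [337.3 240.6]
holder [468.87504403  19.15360437  65.        ]
```

View pics/c3.png

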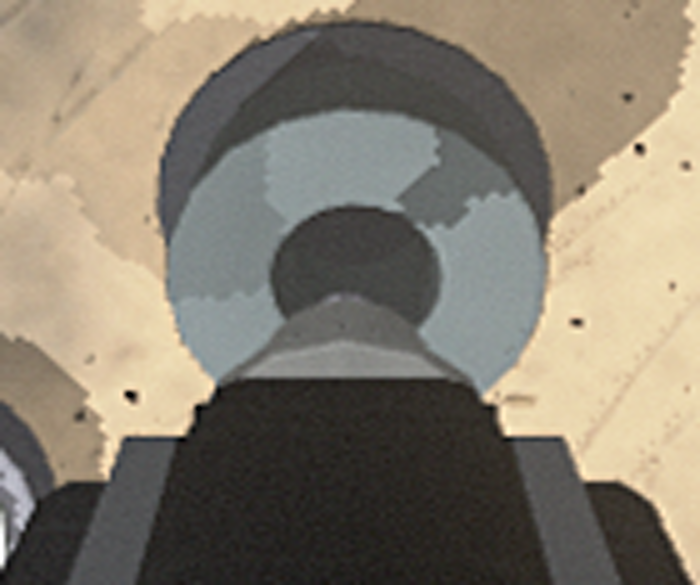

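Run:
```python
from h import *
move_l([463,-101.8,135],velocity=150)
move_l([463,-101.8,104.5],velocity=80)
wait(.2); s=observe(); print(s["t"],s["position"].round(2),s["ft_force"].round(2),s["tool_rot"].round(4)[:,2])
np.save("s3.npy",s,allow_pickle=True)
w=get_image("wrist")[:,:,::-1]; d=get_image("side")[:,:,::-1]; cv2.imwrite("pics/w3.png",w); cv2.imwrite("pics/sd3.png",d)
Q=pose("side"); print(proj(Q,[462.6,-101.8,24]))
P=pose("wrist",s); print(proj(P,[462.6,-101.8,24]),proj(P,s["position"]+s["tool_rot"]@[0,0,73]))
a=cv2.resize(w[150:250,270:390],None,fx=4.5,fy=4.5,interpolation=2); u,v=proj(Q,[462.6,-101.8,24]).astype(int)
b=cv2.resize(d[v-60:v+20,u-20:u+20],(225,450),interpolation=2); cv2.imwrite("pics/c4.png",np.hstack([a,b]))
for i in range(6):
    f=[]; 
    wait(.05); print(observe()["ft_force"].round(2))
```

```text
7.2917 [ 463.29 -101.87  104.96] [ 0.4  -0.79 -1.79] [ 7.e-04 -3.e-04 -1.e+00]
[376.78263842 173.58319713]
[327.36005776 205.46195154] [327.98603602 209.57935775]
[-0.16  0.13 -2.2 ]
[-0.93 -0.04 -1.55]
[-0.22  0.21 -0.84]
[ 0.23  0.95 -1.98]
[-0.53  0.53 -1.68]
[-0.37 -0.25 -1.72]
```

View pics/c4.png

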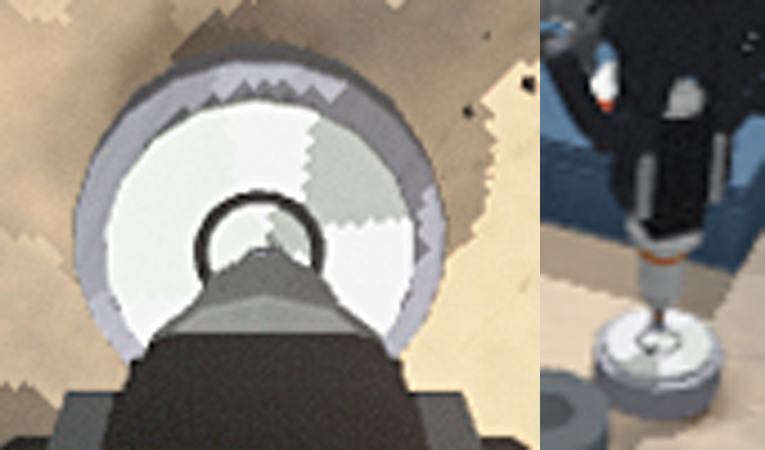

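The wrist and side views agree: the tip is centred over the ring, about 8 mm above it. I press under force control.

```bash
cat >> h.py <<'E'
def force(n=15):
    f=[];p=[]
    for _ in range(n):
        wait(.02); s=observe(); f.append(s["ft_force"]); p.append(s["position"])
    return np.mean(f,0),np.mean(p,0),s
E
python3 - <<'E'
from h import *
f0,p0,s=force(); print(f0.round(2),p0.round(2))
c=np.array([462.7,-101.8,94.]); move_l(c,velocity=20)
f,p,s=force(); print(s["t"],(f-f0).round(2),p.round(2))
x=(f-f0)[2]
c[2]+=-np.clip((3.1-x)/.35,-6,4); move_l(c,velocity=15)
t=observe()["t"]
while observe()["t"]-t<2.6:
    f,p,s=force(20); print(s["t"],(f-f0).round(2),p.round(2),s["tool_rot"][:,2].round(4))
    e=3.1-(f-f0)[2]
    if abs(e)>.45 and observe()["t"]-t<.5:
        c[2]-=e/.35*.8; move_l(c,velocity=15); t=observe()["t"]
cv2.imwrite("pics/sd4.png",get_image("side")[:,:,::-1])
E
```

```text
[-0.09  0.05 -1.89] [ 463.   -101.81  104.51]
8.8667 [1.18 0.3  2.39] [ 462.8  -101.81   94.12]
9.4833 [1.67 0.66 3.14] [ 462.78 -101.8    91.99] [ 2.e-04 -0.e+00 -1.e+00]
9.8167 [1.8  0.65 3.38] [ 462.76 -101.8    91.99] [ 1.e-04  0.e+00 -1.e+00]
10.15 [2.12 0.58 3.24] [ 462.74 -101.81   91.97] [ 1.e-04 -0.e+00 -1.e+00]
10.4833 [2.05 0.62 3.25] [ 462.72 -101.81   91.97] [-0. -0. -1.]
10.8167 [2.12 0.42 3.37] [ 462.71 -101.81   91.96] [ 0. -0. -1.]
11.15 [2.14 0.43 3.19] [ 462.71 -101.8    91.96] [-0.  0. -1.]
11.4833 [2.09 0.35 3.05] [ 462.7  -101.8    91.96] [-1.e-04  0.e+00 -1.e+00]
11.8167 [2.11 0.36 2.96] [ 462.7  -101.81   91.96] [ 1.e-04 -0.e+00 -1.e+00]
```

Halfway press held for over 2.3 s at about 3.2 N. Now I lift and look at the red stand.

Run:
```python
from h import *
move_l([462.7,-101.8,205],velocity=170)
goto([505,262,215],down(136)); wait(.15)
s=observe(); print(s["t"],s["q"].round(1),s["position"].round(1)); np.save("s5.npy",s,allow_pickle=True)
P=pose("wrist",s); print(proj(P,[556,340,54.6]))
w=get_image("wrist")[:,:,::-1]; cv2.imwrite("pics/w5.png",w)
```

```text
14.2083 [19.1 19.7  1.5 71.8 -0.  63.2] [505.4 261.  215. ]
[425.48036644 162.9997187 ]
```

View pics/w5.png

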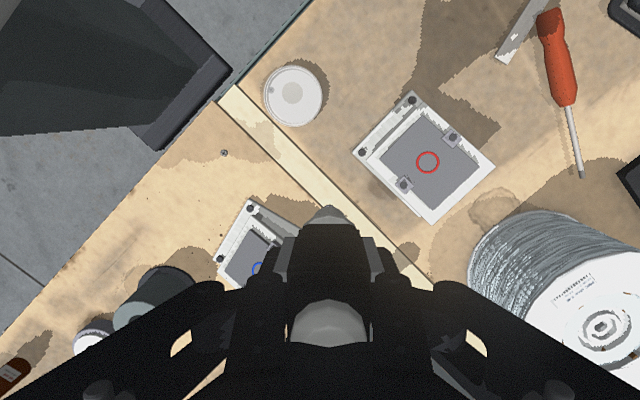

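The red ring is at (427,162). The plate overhangs the base on the far (+x) side, so the slope rises away from the robot at ψ≈7°. I refine this from the plate corners.

Run:
```python
from h import *
s=np.load("s5.npy",allow_pickle=True).item(); P=pose("wrist",s)
I=cv2.imread("pics/w5.png").astype(int); b,g,r=I[...,0],I[...,1],I[...,2]
red=((r-g>50)&(r-b>50)).astype(np.uint8); red[:130]=0; red[195:]=0; red[:,:400]=0; red[:,455:]=0
ys,xs=np.nonzero(red); (cx,cy),ax,an=cv2.fitEllipse(np.stack([xs,ys],1).astype(np.float32)); print(len(xs),xs.mean(),ys.mean(),cx,cy,ax)
X=onz(P,(xs.mean(),ys.mean()),54.6); print(X.round(1))
gr=((g>70)&(g<165)&(abs(r-b)<22)).astype(np.uint8)|red; m=np.zeros_like(gr); m[100:230,345:500]=gr[100:230,345:500]
m=cv2.morphologyEx(m,cv2.MORPH_OPEN,np.ones((5,5),np.uint8)); n,l=cv2.connectedComponents(m); k=l[int(cy)-12-8,int(cx)]or l[int(cy),int(cx)]
c=max(cv2.findContours((l==k).astype(np.uint8),0,2)[0],key=cv2.contourArea); h=cv2.convexHull(c)
q=cv2.approxPolyDP(h,0.05*cv2.arcLength(h,True),True)[:,0]; print(cv2.contourArea(h),q.tolist())
for psi in range(-4,20,2):
    a,t=np.radians(psi),np.radians(22); nrm=np.array([-np.sin(t)*np.cos(a),-np.sin(t)*np.sin(a),np.cos(t)]); ux=np.array([np.cos(t)*np.cos(a),np.cos(t)*np.sin(a),np.sin(t)]); uy=np.cross(nrm,ux)
    L=[]
    for uv in q:
        o,d=ray(P,uv); p=o+d*((X-o)@nrm)/(d@nrm)-X; L.append((round(p@ux,1),round(p@uy,1)))
    print(psi,L)
cv2.imwrite("pics/c5.png",cv2.resize(cv2.polylines(I[90:240,340:510].astype(np.uint8).copy(),[q.astype(np.int32)-[340,90]],True,(0,255,0)),None,fx=4,fy=4,interpolation=2))
```

```text
168 427.20238095238096 162.51190476190476 427.2471618652344 162.22166442871094 (20.209861755371094, 21.30136489868164)
[556.8 341.5  54.6]
4939.0 [[421, 116], [477, 164], [435, 207], [381, 161]]
-4 [(np.float64(-38.5), np.float64(23.3)), (np.float64(28.9), np.float64(32.5)), (np.float64(37.2), np.float64(-20.6)), (np.float64(-28.9), np.float64(-32.3))]
-2 [(np.float64(-37.6), np.float64(24.4)), (np.float64(30.0), np.float64(31.5)), (np.float64(36.5), np.float64(-21.8)), (np.float64(-30.0), np.float64(-31.3))]
0 [(np.float64(-36.8), np.float64(25.6)), (np.float64(30.9), np.float64(30.4)), (np.float64(35.8), np.float64(-22.9)), (np.float64(-31.0), np.float64(-30.3))]
2 [(np.float64(-35.8), np.float64(26.7)), (np.float64(31.9), np.float64(29.3)), (np.float64(35.1), np.float64(-24.1)), (np.float64(-32.0), np.float64(-29.3))]
4 [(np.float64(-34.9), np.float64(27.8)), (np.float64(32.8), np.float64(28.2)), (np.float64(34.3), np.float64(-25.2)), (np.float64(-33.0), np.float64(-28.2))]
6 [(np.float64(-33.9), np.float64(28.8)), (np.float64(33.7), np.float64(27.1)), (np.float64(33.5), np.float6
[... 309 characters left out ...]
 np.float64(-28.4)), (np.float64(-35.8), np.float64(-24.9))]
12 [(np.float64(-30.8), np.float64(31.8)), (np.float64(36.1), np.float64(23.5)), (np.float64(30.8), np.float64(-29.4)), (np.float64(-36.6), np.float64(-23.7))]
14 [(np.float64(-29.7), np.float64(32.7)), (np.float64(36.8), np.float64(22.3)), (np.float64(29.9), np.float64(-30.4)), (np.float64(-37.4), np.float64(-22.6))]
16 [(np.float64(-28.6), np.float64(33.6)), (np.float64(37.5), np.float64(21.1)), (np.float64(28.9), np.float64(-31.4)), (np.float64(-38.2), np.float64(-21.3))]
18 [(np.float64(-27.4), np.float64(34.5)), (np.float64(38.1), np.float64(19.9)), (np.float64(27.9), np.float64(-32.4)), (np.float64(-38.9), np.float64(-20.1))]
```

View pics/c5.png

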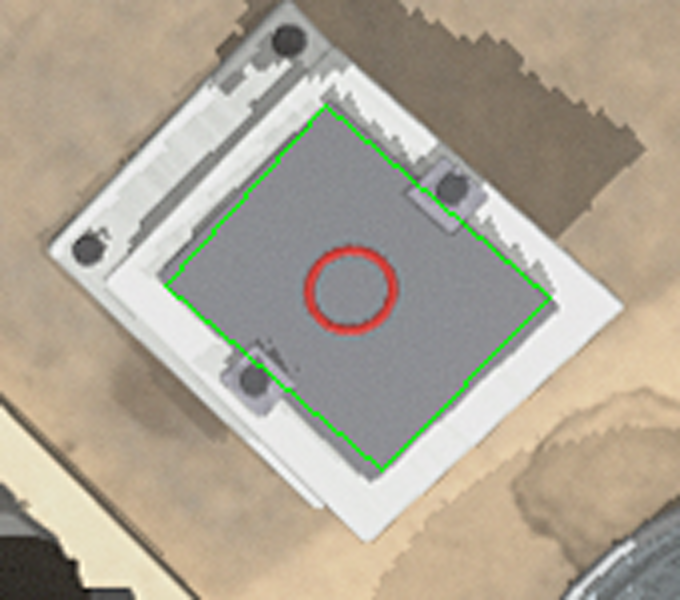

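The green quad fits the plate, and ψ≈5.5° makes it a rectangle. I set up the tilted approach about 9 mm off the face, then check with the wrist and side views.

```bash
cat >> h.py <<'E'
X=np.array([556.8,341.5,54.6]); _a,_t=np.radians(5.5),np.radians(22)
N=np.array([-np.sin(_t)*np.cos(_a),-np.sin(_t)*np.sin(_a),np.cos(_t)])
T=cv2.Rodrigues(np.cross([0,0,1.],N)/np.sin(_t)*_t)[0]
RT=T@down(136)
E
python3 - <<'E'
from h import *
print(inverse_kinematics(X+N*124,RT),inverse_kinematics(X+N*68,RT))
goto(X+N*124,RT); move_l(X+N*83,velocity=100); wait(.25)
s=observe(); print(s["t"],s["position"].round(2),(X+N*83).round(2),np.degrees(np.arccos(-s["tool_rot"][:,2]@N)))
np.save("s6.npy",s,allow_pickle=True); P=pose("wrist",s); Q=pose("side")
w=get_image("wrist")[:,:,::-1]; d=get_image("side")[:,:,::-1]; cv2.imwrite("pics/w6.png",w); cv2.imwrite("pics/sd6.png",d)
tip=s["position"]+s["tool_rot"]@[0,0,74]
print("wrist",proj(P,X),proj(P,tip),"side",proj(Q,X),proj(Q,tip))
a=cv2.resize(w[150:250,270:390],None,fx=4,fy=4,interpolation=2); u,v=proj(Q,X).astype(int)
b=cv2.resize(d[v-45:v+21,u-25:u+25],(303,400),interpolation=2); cv2.imwrite("pics/c6.png",np.hstack([a,b]))
E
```

```text
[ 29.97345844  12.81571286 -20.65021909  36.34429118  -8.92775194
  72.38088414] [ 29.0371467   16.96144859 -23.76731935  28.9460082   -8.60355691
  71.49210698]
15.775 [525.99 338.67 132.2 ] [525.85 338.52 131.56] 0.049998652599704256
wrist [327.68120689 205.39200792] [328.30600383 209.52985968] side [260.84122981 272.16336855] [261.7942536  269.79744196]
```

View pics/c6.png

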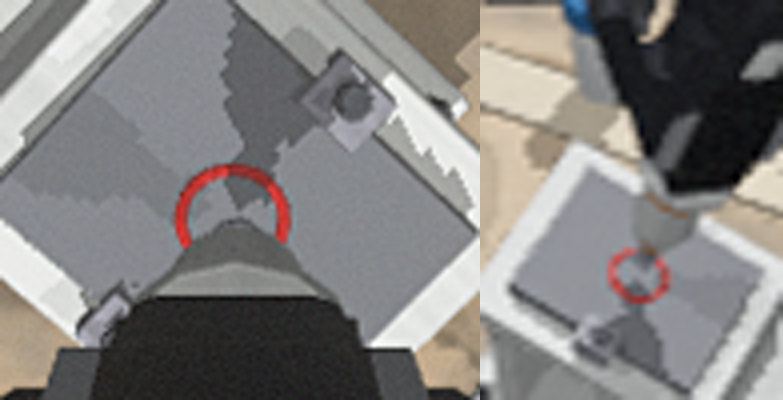

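The tip lines up with the red ring just as it did at the check block, so I press under force control along the normal.

Run:
```python
from h import *
f0,p0,s=force(25); print(f0.round(2),((p0-X)@N).round(2))
c=70.5; move_l(X+N*c,velocity=20)
for i in range(5):
    f,p,s=force(25); x=(f-f0)@N; print(s["t"],x.round(2),(f-f0).round(2),((p-X)@N).round(2),(p-X-N*((p-X)@N)).round(2))
    e=3.15-x
    if abs(e)<.3 and i>0: break
    c-=np.clip(e/.35,-4,3)*(.9 if i else 1); move_l(X+N*c,velocity=15)
wait(.6)
f,p,s=force(25); print(s["t"],((f-f0)@N).round(2),((p-X)@N).round(2),np.degrees(np.arccos(-s["tool_rot"][:,2]@N)),s["gripper_width"],s["gripper_force"])
w=get_image("wrist")[:,:,::-1]; d=get_image("side")[:,:,::-1]
a=cv2.resize(w[150:250,270:390],None,fx=4,fy=4,interpolation=2); u,v=proj(pose("side"),X).astype(int)
b=cv2.resize(d[v-45:v+21,u-25:u+25],(303,400),interpolation=2); cv2.imwrite("pics/c7.png",np.hstack([a,b]))
```

```text
[-0.16  0.14 -1.67] 83.12
17.4833 2.1 [-1.12 -0.46  1.8 ] 70.58 [-0.01 -0.   -0.  ]
18.25 3.05 [-1.42 -0.31  2.71] 67.52 [0. 0. 0.]
19.2667 3.14 67.5 0.000846218471986392 27.129269850376442 60.29702067375183
```

View pics/c7.png

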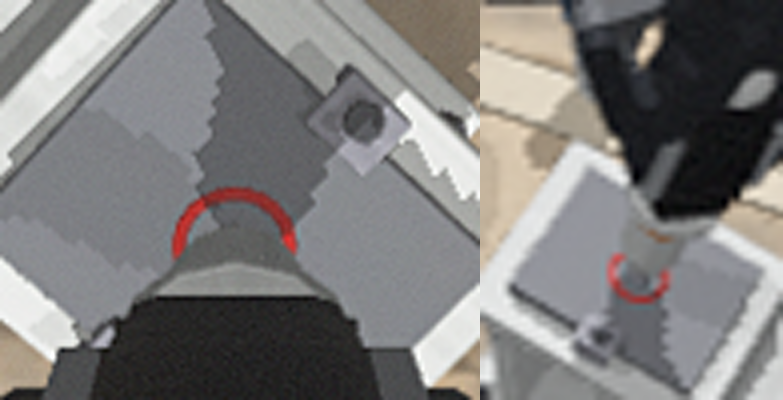

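The tip sits inside the red ring and the tester is square to the face. It is holding steady at 3.1 N.

```bash
python3 -c "
from workcell import *
wait(1.5); print(observe()['t'], hand_in())"
```

```text
the job is handed in; nothing more can be done
20.8667 None
```

Job handed in at about 21 s: the tester was proved upright on the check block for about 2.5 s at roughly 3.2 N, and it is now held square on the red-ring sample at about 3.1 N, roughly halfway in.

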